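Reset the tripped breaker of the safety cabinet's supply box

TASK

One of the three breakers in the bench supply box has tripped: its lever stands midway, while one neighbour is on and the other is off. Reset it: push its lever towards the front of the box, past the off position and firmly down to the end stop so that the latch takes again, then throw it fully on, and close the box's window cover flush. Do not force anything, leave the two other breakers as they are and do not shift the things around the box.

Things in the scene. Friction and masses are not known exactly. Their poses are not given: they have to be found in the camera images.
- box: Bench supply box, fixed: white sheet-steel enclosure lying face up, 230 (x) x 310 (y) x 130 mm high, socket outlets on its front (-x) face. Origin: centre of its underside, on the bench. In its face an open well, x -85 to +85, y -135 to +135 mm, floor 91 mm above the bench. Three breakers stand in a row in it, at y -75, 0, +75 mm (which is where varies). The cover is hinged along the back (+x) edge.
- breaker: The TRIPPED breaker, the one whose lever stands midway, fixed: black moulded nose 104 (x) x 56 mm, its face 9 mm above the origin. Origin: on the well's floor, 90 mm above the bench, under the upright lever; axes parallel to the box's. Its grey toggle lever turns about an axis parallel to y, 30 mm below this origin.
- lever_tip (a point): Middle of the tripped lever's tip, 68 mm from its axis. The lever is 18 mm wide (20 mm at the head), 10 mm thick (13 mm in the top 12 mm) and stands 29 mm out of the nose when upright. Keep every push on it below 15 N. Pushed towards on while still tripped, it meets a stiff spring (up to about 12 N) and springs back; after an incomplete reset it springs back too, or stays short of on: then reset again.
- lever (a joint): Tripped lever, rad: 0 upright, positive leans back (+x, on), negative to the front (off). Tripped: about 0. Pushed off it snaps to an off rest between -0.13 and -0.42; not yet reset. Pushed on by up to 0.09 rad against a steady 4 to 8 N it meets a hard stop between -0.22 and -0.49 (differs, must be felt); the latch takes in the last 0.02 rad. Then thrown back (5 to 8 N) it snaps over to +0.33, on.
- breaker_on: Neighbour breaker that is on (lever at the back), same make and origin: leave alone.
- lever_on (a joint): Its lever, rad, same sense: on at +0.33; must stay there.
- breaker_off: Neighbour breaker that is switched off (lever at the front), same make and origin: leave alone.
- lever_off (a joint): Its lever, rad, same sense: off at -0.27; must stay there.
- cover (a joint): Window cover of the box, rad: 0 closed (flat on the box's rim), pi/2 upright, starts open at about 1.65 to 1.85, stop at 2.0. Clear pane in a grey frame 8 mm thick, 290 mm (y) wide, reaching 188 mm from the hinge, with a 70 mm wide finger lip in the middle of its free edge reaching 202 mm. Stiff hinge: it stays where it is left and needs up to 0.7 N m to turn.
- cover_hinge (a point): Middle of the cover's hinge line, 90 mm behind the box's centre and 131 mm above the bench; axes parallel to the box's. The closed cover lies from here towards -x, its underside at this height, its outer face 8 mm above.
- cover_lip (a point): Middle of the cover's finger lip, half-way through its thickness, 194 mm from the hinge.
- jar1: Specimen jar, white with green screw cap, 64 mm across, 65 mm high; origin at its underside. Leave standing.
- jar2: A second such jar.
- jar3: A third such jar.
- swab_tub: Clear tub of wooden swab sticks, 100 mm across, 145 mm high with the sticks; origin at its underside. Leave standing.
- wash_bottle: White wash bottle, 72 mm across, 200 mm high; origin at its underside. Leave standing.
- forceps: Steel forceps lying on the bench, 130 mm long, 9 mm high; origin under their middle. Leave lying.

How it is judged:
On the way, in this order (a step that is already met when the one before it is completed fails the run):
1. the tripped lever is pushed off (below -0.19 rad) (value of joint lever below -0.19 rad), for 0.1 s.
2. the lever stands on, beyond +0.29 rad, with the latch holding (value of joint lever above 0.29 rad), for 0.3 s.
3. the cover is closed, within 0.03 rad (value of joint cover below 0.03 rad), for 0.2 s.
At the end, for the whole second after the job is handed in: The tripped breaker's lever rests on (beyond +0.29 rad), the neighbours are still on (beyond +0.29) and off (below -0.23), the window cover is closed to within 0.03 rad (6 mm at its lip) and at rest, and the jars, tub, bottle and forceps are within 30 mm of where they stood (value of joint each of lever, lever_on above 0.29 rad and value of joint lever_off below -0.23 rad and value of joint cover below 0.03 rad and velocity of joint lever between -0.05 and 0.05 rad/s and velocity of joint cover between -0.05 and 0.05 rad/s and distance of each of jar1, jar2, jar3, swab_tub, wash_bottle, forceps from where it was at the start of the episode below 0.03 m); the robot touches nothing.
It fails at once if the breaker to be reset is forced: more than 16 N on it (contact force between breaker and the fingers above 16 N or contact force between breaker and the arm above 16 N).
It fails at once if the box or its cover is forced: more than 25 N (contact force between box and the fingers above 25 N or contact force between box and the arm above 25 N).
It fails at once if a neighbouring breaker is switched (value of joint lever_on below 0.22 rad or value of joint lever_off above -0.17 rad).
It fails at once if a bystander is shifted by more than 30 mm (distance of any of jar1, jar2, jar3, swab_tub, wash_bottle, forceps from where it was at the start of the episode above 0.03 m).
It also fails if it takes over 58 s, if anything falls off the work surface, if the arm or the gripper's body presses on something with over 40 N, if the wrist force passes 120 N, or if a joint passes its speed limit or range.

ROBOT

A 6-joint arm with a two-finger parallel gripper is mounted at the origin on the work surface. World frame = base frame: x ahead of the robot, y to its left, z up, the work surface at z = 0. Lengths are in m, angles in rad, forces in N, time in s.
With the tool pointing down it reaches from about 0.325 to 0.875 m from the base axis. Payload 4.4 kg.
Tool frame: the origin (TCP) lies midway between the tips of the shut fingers; the grasp point (between the pads) lies grip_point_offset behind it (grip_point_offset is the distance from the TCP to the grasp point, in m); x points along the fingers, z is the direction in which the jaws open and shut, and the axes are right-handed (so a half turn about x gives the same grasp; the last joint's range is limited). The gripper opens to 85 mm and grips with 20 to 120 N. Pads are 22 mm wide; open, the fingers measure 114 mm over their backs; the gripper's body (76 mm by 85 mm) begins 54 mm behind the grasp point. The pads swing forward as they close: fully open they stand 13 mm farther back than shut.
Start: joints at [-1.435, 0.207, 1.542, -0, 1.393, -0.15], TCP at [0.162, -0.552, 0.231] pointing down, gripper open.
Joint ranges: [-2.73, 2.73], [-0.86, 2.22], [0.23, 2.46], [-1.11, 4.25], [0.08, 2.63], [-2.82, 2.82]. Speed limits (rad/s): [2.79, 2.79, 3.14, 3.14, 3.14, 3.14].

INTERFACE

Orientations are given as a 3x3 rotation matrix whose columns are the frame's x, y, z axes.
In Python, from bench import sense, capture, finish_job, grip_point_offset gives the robot as it stands. The module is installed in compiled form; this text tells all that it offers.
- The arm moves only by the tool servo_tool, never from a script. Its argument "plan" is one flat list of numbers, 7 for each row, row after row: the finger opening in m, from 0 to 0.0854, then the shift along the tool's x, y, z in m, then the turn, a rotation vector about the tool's x, y, z in units of 6 degrees (1.0 is 6 degrees). In form: [hand, dx, dy, dz, wx, wy, wz, hand, dx, dy, dz, wx, wy, wz, ...]. A call has 1 to 8 rows; each row is the pose to reach, as a shift and turn from the pose commanded when the call began, along the tool's axes at that moment; what a row does not reach only later rows make up. A row lasts 1/12 s, in which the tool goes at most 41.7 mm and 7.16 degrees, less where a joint would pass 70% of its speed; a pose out of reach is approached as far as the arm can. A call with a gripper value outside its range is refused whole. The fingers move at their own pace and stop on an object; "squeeze" is the grip in N (left out, the last holds). Time passes only in rows, so rows that repeat a pose let the fingers close. It gives the time, the measured TCP pose, the force and the opening at its end, in the units of the state.
- sense(): the state, without advancing time (a new reading comes with each control period).
- capture(name): name is "scene" or "top" or "wrist"; returns a dict with "pixels" (384x512x3 uint8, red, green, blue), "fx", "fy", "cx", "cy" (pixels), "pose" (4x4, takes a point from camera to world coordinates). Camera axes: x right, y up, looking along -z (the intrinsics and any distortion apply to the point x, -y, -z); pixel columns grow to the right and rows downward; lengths in m; the calibration is good to about 2 mm. A picture is of the moment at which its call begins. There is no depth.
- finish_job(): hands the job in, once; it reports no verdict.
The state is a dict: "time_s": time; "joint_pos": joint angles; "joint_velocities": joint speeds; "joint_torque": joint torques, N m; "tool_pos": TCP position; "ee_rot": TCP orientation; "force": force on the tool from outside, world axes, zero at the start; "wrist_torque": the same for the moment, N m; "width": opening from 0.0 (shut) to 1.0 (fully open).
Only numpy, scipy, OpenCV 4.12 (cv2) and the standard library are available. Lean on these libraries where they do the work, as an engineer would, in place of code of your own. Each camera call takes 0.05 s, during which the arm holds its last target. There are 200 camera calls.

## Working session

There is one attempt and no reset: what is moved stays moved. The work goes in short steps, Python scripts to look and compute and a tool call to move; the robot and the scene stay as the last step left them, time stands still between calls to the robot, and variables do not carry over. Pictures are saved under pics/ and viewed, about 8 in all and at most 12, crops included, and the job is handed in when it is done.

Besides the shell and the picture viewer there is one more tool, called as name(argument=value, ...), one argument or row to a line, values as JSON. servo_tool: Moves the arm, as the interface text tells. Its arguments: {"type":"object","properties":{"plan":{"type":"array"},"squeeze":{"type":"number"}},"required":["plan"]}

```bash
mkdir -p pics
python3 - <<'E'
from bench import *
import cv2,numpy as np
s=sense();print({k:np.round(v,3).tolist() for k,v in s.items()},grip_point_offset)
for n in ["scene","top"]:
    c=capture(n);np.savez(n+".npz",**c)
    print(n,c["fx"],c["fy"],c["cx"],c["cy"],[k for k in c],np.round(c["pose"],3).tolist())
    cv2.imwrite(f"pics/{n}0.png",cv2.resize(c["pixels"][:,:,::-1],(800,600),interpolation=cv2.INTER_CUBIC))
E
```

```text
{'time_s': 0.0, 'joint_pos': [-1.436, 0.207, 1.543, -0.0, 1.393, -0.151], 'joint_velocities': [-0.001, 0.002, -0.0, -0.0, 0.0, -0.002], 'joint_torque': [-0.0, -38.303, -29.16, -0.0, 0.011, 0.0], 'tool_pos': [0.162, -0.551, 0.23], 'ee_rot': [[-0.0, 0.959, 0.282], [0.002, 0.282, -0.959], [-1.0, 0.0, -0.002]], 'force': [0.314, -0.126, -1.164], 'wrist_torque': [-0.009, -0.012, 0.011], 'width': 1.001} 0.0187
scene 375.9970283375192 375.9970283375192 254.34402749531648 188.79030367557428 ['pixels', 'fx', 'fy', 'cx', 'cy', 'pose'] [[-0.821, -0.52, 0.235, 0.733], [0.57, -0.741, 0.355, 0.352], [-0.01, 0.425, 0.905, 0.892], [0.0, 0.0, 0.0, 1.0]]
top 347.7031801747839 347.7031801747839 256.3942195767924 192.41135094117783 ['pixels', 'fx', 'fy', 'cx', 'cy', 'pose'] [[-0.017, 0.986, -0.164, 0.383], [-0.999, -0.022, -0.027, 0.023], [-0.03, 0.164, 0.986, 1.077], [0.0, 0.0, 0.0, 1.0]]
```

View pics/scene0.png

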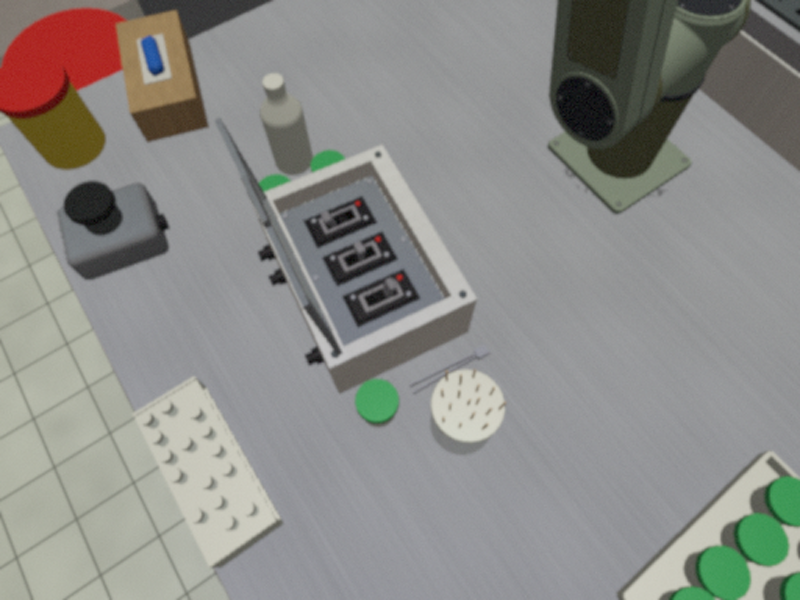

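View pics/top0.png

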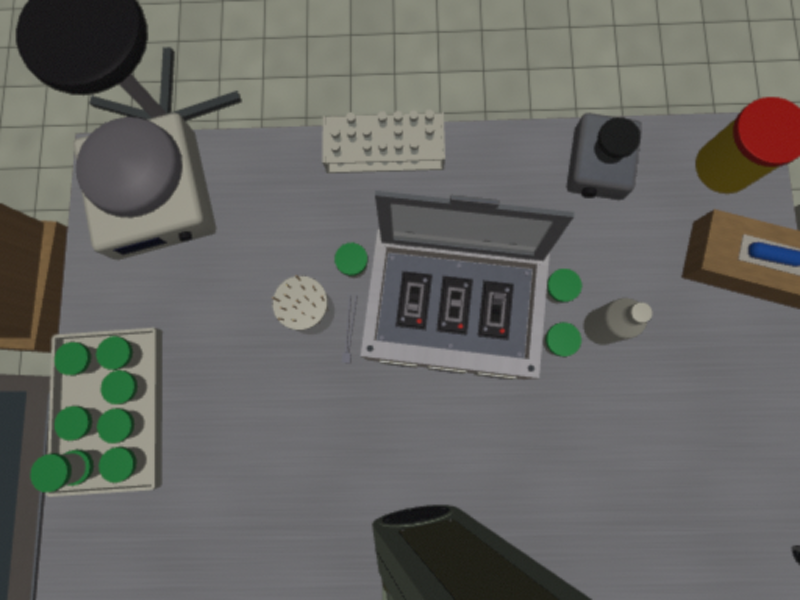

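The pictures show the box near top-view (455,305)/800, breakers at (412,300), (455,305) and (495,310), and the cover open at the back. Next, zoom in for the levers and corners.

```bash
cat > h.py <<'E'
import numpy as np,cv2
def ray(c,u,v):
    P=c["pose"];d=P[:3,:3]@np.array([(u-c["cx"])/c["fx"],-(v-c["cy"])/c["fy"],-1]);return P[:3,3],d
def onz(c,u,v,z):
    o,d=ray(c,u,v);return o+d*(z-o[2])/d[2]
def proj(c,p):
    P=c["pose"];q=P[:3,:3].T@(np.array(p)-P[:3,3]);return np.array([c["cx"]+c["fx"]*q[0]/-q[2],c["cy"]-c["fy"]*q[1]/-q[2]])
E
python3 - <<'E'
import numpy as np,cv2
a=np.load("top.npz")["pixels"][115:250,225:375,::-1]
b=np.load("scene.npz")["pixels"][115:215,180:280,::-1]
A=cv2.resize(a,(800,720)[:2],interpolation=cv2.INTER_CUBIC) if 0 else cv2.resize(a,None,fx=4.4,fy=4.4,interpolation=cv2.INTER_CUBIC)
B=cv2.resize(b,None,fx=6,fy=6,interpolation=cv2.INTER_CUBIC)
cv2.imwrite("pics/topz.png",A);cv2.imwrite("pics/scenez.png",B)
from h import *
for n in("top","scene"):
    c=np.load(n+".npz");h=cv2.cvtColor(c["pixels"],cv2.COLOR_RGB2HSV)
    def blobs(m,name,z,amin):
        k,l,st,ce=cv2.connectedComponentsWithStats(m.astype(np.uint8))
        for i in range(1,k):
            if st[i,4]>=amin: print(n,name,st[i].tolist(),ce[i].round(1),onz(c,*ce[i],z).round(4))
    r=((h[...,0]<8)|(h[...,0]>172))&(h[...,1]>120)&(h[...,2]>80); blobs(r,"red",.099,2)
    g=(abs(h[...,0].astype(int)-65)<15)&(h[...,1]>100); blobs(g,"green",.065,60)
E
```

```text
top red [472, 62, 40, 43, 1432] [493.1  82.8] [ 0.8578 -0.6535  0.099 ]
top red [267, 204, 3, 3, 9] [268. 205.] [0.5091 0.0173 0.099 ]
top red [293, 207, 3, 3, 8] [294.1 208.1] [ 0.4987 -0.0562  0.099 ]
top red [320, 210, 3, 3, 8] [321.1 211.1] [ 0.4886 -0.1316  0.099 ]
top green [214, 155, 21, 21, 336] [224.3 165.5] [0.6357 0.1454 0.065 ]
top green [351, 172, 21, 21, 358] [360.8 182.1] [ 0.5754 -0.2571  0.065 ]
top green [349, 207, 23, 21, 377] [360.2 216.9] [ 0.4733 -0.2485  0.065 ]
top green [61, 215, 26, 43, 748] [ 74.  236.5] [0.4323 0.5888 0.065 ]
top green [35, 219, 23, 21, 383] [ 45.7 229.2] [0.4554 0.6752 0.065 ]
top green [35, 260, 24, 22, 404] [ 46.1 270.4] [0.3361 0.6643 0.065 ]
top green [62, 262, 24, 21, 396] [ 73.2 271.9] [0.3305 0.5839 0.065 ]
top green [63, 286, 24, 23, 412] [ 74.5 296.9] [0.2607 0.5753 0.065 ]
top green [43, 288, 17, 22, 114] [ 53.3 297.1] [0.2609 0.6368 0.065 ]
top green [19, 290, 26, 25, 496] [ 31.7 302.2] [0.2478 0.6986 0.065 ]
scene red [0, 5, 80, 70, 3864] [36.8 37.5] [ 0.7669 -0.719   0.099 ]
scene red [227, 128, 4, 4, 13] [228.6 129.6] [ 0.4863 -0.1315  0.099 ]
scene red [240, 151, 4, 4, 15] [241.6 152.6] [ 0.497  -0.0571  0.099 ]
scene red [253, 175, 5, 5, 17] [255.4 177. ] [0.5077 0.017  0.099 ]
scene green [199, 97, 21, 12, 159] [207.8 101.7] [ 0.4725 -0.2611  0.065 ]
scene green [166, 112, 19, 10, 112] [174. 116.] [ 0.5718 -0.2732  0.065 ]
scene green [228, 243, 27, 28, 590] [240.9 256.3] [0.6385 0.1476 0.065 ]
scene green [429, 305, 83, 79, 2522] [478.3 349.5] [0.3533 0.58   0.065 ]
scene green [499, 367, 13, 17, 180] [505.9 375.9] [0.3462 0.6429 0.065 ]
```

View pics/topz.png

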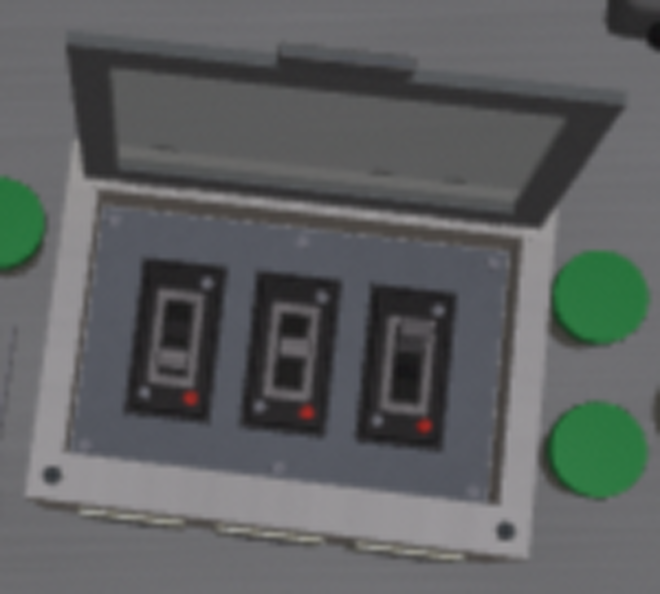

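View pics/scenez.png

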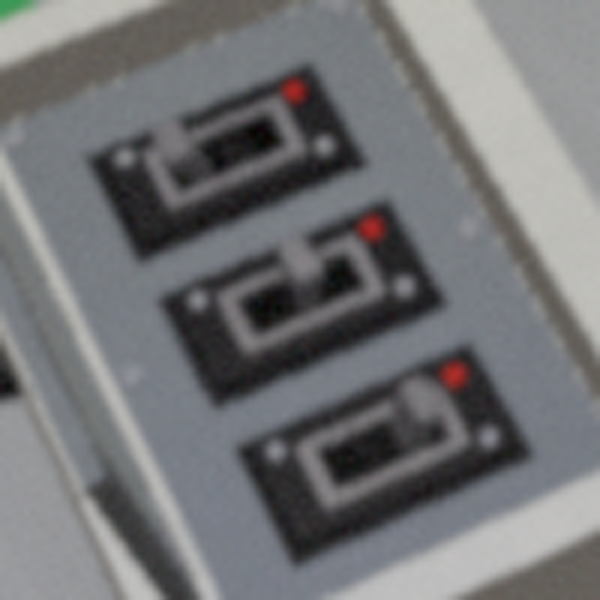

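Middle breaker is the tripped one (top zoom (294,347)); +y neighbour (175,360) is off, -y neighbour (415,328) is on.

```bash
cat >> h.py <<'E'
def tri(c1,p1,c2,p2):
    o1,d1=ray(c1,*p1);o2,d2=ray(c2,*p2)
    t=np.linalg.lstsq(np.c_[d1,-d2],o2-o1,rcond=None)[0];a=o1+t[0]*d1;b=o2+t[1]*d2
    return (a+b)/2,np.linalg.norm(a-b)
E
python3 - <<'E'
from h import *
T=np.load("top.npz");S=np.load("scene.npz")
tz=lambda x,y:(225+(x+.5)/4.4-.5,115+(y+.5)/4.4-.5)
sz=lambda x,y:(180+(x+.5)/6-.5,115+(y+.5)/6-.5)
# box face corners/front-screws etc
for n,p in dict(FL=(26,495),FR=(528,556),screwL=(52,474),screwR=(505,531),hingeL=(74,150),hingeR=(557,210)).items():print(n,onz(T,*tz(*p),.13).round(4))
nt=np.mean([onz(T,*tz(*p),.099) for p in[(258,272),(340,282),(241,427),(323,436)]],0)
ns=np.mean([onz(S,*sz(*p),.099) for p in[(162,300),(388,200),(445,303),(217,407)]],0)
print("nose",nt,ns)
print("lever tip",onz(T,*tz(294,346),.128),onz(S,*sz(300,247),.128),tri(T,tz(294,346),S,sz(300,247)))
red=[np.array(p) for p in[(.5091,.0173),(.4987,-.0562),(.4886,-.1316),(.5077,.017),(.497,-.0571),(.4863,-.1315)]]
d=(red[0]+red[3]-red[2]-red[5]);d/=np.linalg.norm(d);yaw=np.arctan2(-d[0],d[1]);print("yaw",yaw,np.degrees(yaw))
x=np.array([np.cos(yaw),np.sin(yaw)]);o=(nt+ns)[:2]/2;print("box centre guess",o)
h=np.r_[o+.09*x,.131]
C,D=ray(T,*tz(345,55))
for th in np.arange(1.55,2.0,.05):
    p=h+.198*np.r_[-np.cos(th)*x,np.sin(th)]; print(round(th,2),p.round(3),proj(T,p).round(1),end=" ");
print("lip px",tz(345,55))
print("bottle top",onz(T,640/800*512,313/600*384,.2))
E
```

```text
FL [0.4466 0.1209 0.13  ]
FR [ 0.4036 -0.1855  0.13  ]
screwL [0.4593 0.1047 0.13  ]
screwR [ 0.419  -0.1724  0.13  ]
hingeL [0.6669 0.0889 0.13  ]
hingeR [ 0.6197 -0.2163  0.13  ]
nose [ 0.53642655 -0.04759853  0.099     ] [ 0.53832865 -0.04468533  0.099     ]
lever tip [ 0.53666767 -0.04784863  0.128     ] [ 0.53341765 -0.05130532  0.128     ] (array([ 0.53542317, -0.04727186,  0.13565891]), np.float64(1.7111564345224794e-05))
yaw -0.1399664641694571 -8.01948767027895
box centre guess [ 0.5373776  -0.04614193]
1.55 [ 0.622 -0.058  0.329] [301.  140.7] 1.6 [ 0.632 -0.06   0.329] [301.4 136.4] 1.65 [ 0.642 -0.061  0.328] [301.9 132.3] 1.7 [ 0.652 -0.062  0.327] [302.3 128.3] 1.75 [ 0.661 -0.064  0.326] [302.6 124.4] 1.8 [ 0.671 -0.065  0.324] [303.  120.7] 1.85 [ 0.681 -0.066  0.321] [303.3 117.1] 1.9 [ 0.69  -0.068  0.318] [303.6 113.7] 1.95 [ 0.699 -0.069  0.315] [303.8 110.4] lip px (303.02272727272725, 127.11363636363636)
bottle top [ 0.50045705 -0.3382908   0.2       ]
```

servo_tool(
  plan=[0,-0.04,0,0,0,0,0,0,-0.08,0,0,0,0,0,0,-0.08,0.03,-0.021,0.4,0,0,0,-0.08,0.06,-0.042,0.8,0,0,0,-0.08,0.09,-0.063,1.4,0,0,0,-0.08,0.12,-0.084,2,0,0,0,-0.08,0.15,-0.105,2.6,0,0,0,-0.08,0.18,-0.126,3.2,0,0],
  squeeze=20,
)

```text
time_s: 0.77
tool_pos: [0.2998, -0.3783, 0.3108]
ee_rot: [[-0.0, 0.999, -0.053], [0.001, -0.053, -0.999], [-1.0, -0.0, -0.001]]
force: [0.5, -0.2, -0.4]
width: 0.002
```

servo_tool(
  plan=[0,0,0.024,-0.033,0.2,0,0,0,0,0.048,-0.066,0.4,0,0,0,0,0.072,-0.1,0.6,0,0,0,0,0.095,-0.133,0.8,0,0,0,0,0.119,-0.166,0.83,0,0,0,0,0.143,-0.199,0.83,0,0,0,0,0.167,-0.232,0.83,0,0,0,0,0.19,-0.265,0.83,0,0],
)

```text
time_s: 1.43
tool_pos: [0.5028, -0.1227, 0.3109]
ee_rot: [[-0.0, 0.991, -0.136], [0.0, -0.136, -0.991], [-1.0, -0.0, -0.0]]
force: [1.9, -0.7, -0.9]
width: 0.002
```

servo_tool(
  plan=[0,0,0.02,-0.032,0.03,0,0,0,0,0.04,-0.064,0.03,0,0,0,0.01,0.05,-0.08,0.03,0,0,0,0.05,0.05,-0.08,0.03,0,0,0,0.09,0.05,-0.08,0.03,0,0,0,0.12,0.05,-0.08,0.03,0,0,0,0.14,0.05,-0.08,0.03,0,0,0,0.14,0.05,-0.08,0.03,0,0],
)

```text
time_s: 2.1
tool_pos: [0.5577, -0.0509, 0.1646]
ee_rot: [[-0.013, 0.99, -0.139], [0.003, -0.139, -0.99], [-1.0, -0.013, -0.001]]
force: [-0.0, -0.1, -0.8]
width: 0.003
```

Run:
```python
from bench import *
import cv2,numpy as np
s=sense();print({k:np.round(s[k],4).tolist() for k in("tool_pos","ee_rot","force","joint_pos")})
c=capture("wrist");np.savez("wrist.npz",**c);print(np.round(c["pose"],3).tolist())
a=cv2.resize(c["pixels"][:,:,::-1],(600,450))
b=cv2.resize(capture("top")["pixels"][115:250,225:375,::-1],(500,450));
cv2.imwrite("pics/w1.png",cv2.resize(np.hstack([a,b]),(800,327)))
```

```text
{'tool_pos': [0.5577, -0.0509, 0.1646], 'ee_rot': [[-0.0129, 0.9903, -0.1387], [0.0032, -0.1386, -0.9903], [-0.9999, -0.0132, -0.0014]], 'force': [-0.0246, -0.0765, -0.8319], 'joint_pos': [-0.2456, 0.2469, 1.6369, -0.0, 1.2711, 1.4643]}
[[-0.139, 0.942, 0.306, 0.634], [-0.99, -0.131, -0.044, -0.061], [-0.001, -0.309, 0.951, 0.306], [0.0, 0.0, 0.0, 1.0]]
```

View pics/w1.png

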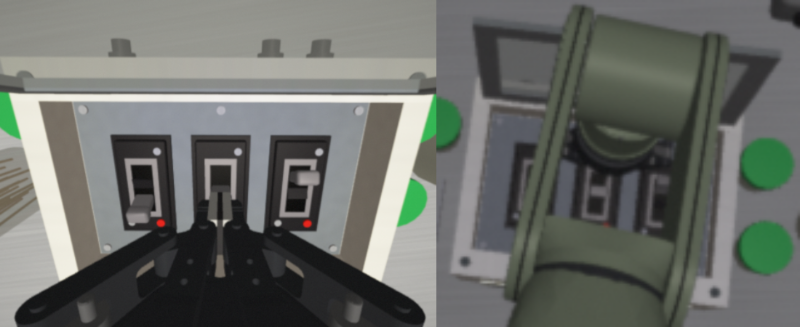

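Wrist view: fingers (218,205) point just over the middle lever (220,190), neighbours clear; top view shows arm over the box, cover untouched. Descend behind the lever.

servo_tool(
  plan=[0,0,0.007,0,0,0,0,0,0.015,0.007,0,0,0,0,0,0.03,0.007,0,0,0,0,0,0.04,0.007,0,0,0,0,0,0.046,0.007,0,0,0,0,0,0.05,0.007,0,0,0,0,0,0.05,0.007,0,0,0,0,0,0.05,0.007,0,0,0,0],
)

```text
time_s: 2.87
tool_pos: [0.57, -0.0534, 0.122]
ee_rot: [[0.001, 0.99, -0.139], [-0.0, -0.139, -0.99], [-1.0, 0.001, 0.0]]
force: [0.5, -0.6, 1.0]
width: 0.002
```

servo_tool(
  plan=[0,0.006,0,0,0,0,0,0,0.01,0,0,0,0,0,0,0.01,-0.004,0,0,0,0,0,0.01,-0.008,0,0,0,0,0,0.01,-0.012,0,0,0,0,0,0.01,-0.015,0,0,0,0,0,0.01,-0.017,0,0,0,0,0,0.01,-0.018,0,0,0,0],
)

```text
time_s: 3.53
tool_pos: [0.5512, -0.0506, 0.1115]
ee_rot: [[-0.0, 0.99, -0.139], [0.0, -0.139, -0.99], [-1.0, -0.0, 0.0]]
force: [0.6, 0.0, 0.1]
width: -0.001
```

servo_tool(
  plan=[0,0,-0.002,0,0,0,0,0,0,-0.004,0,0,0,0,0,0,-0.006,0,0,0,0,0,0,-0.008,0,0,0,0,0,0,-0.009,0,0,0,0,0,0,-0.01,0,0,0,0,0,0,-0.01,0,0,0,0,0,0,-0.01,0,0,0,0],
)

```text
time_s: 4.2
tool_pos: [0.5415, -0.0493, 0.1112]
ee_rot: [[-0.0, 0.99, -0.139], [0.0, -0.139, -0.99], [-1.0, -0.0, -0.0]]
force: [-0.0, 0.1, -0.2]
width: -0.003
```

servo_tool(
  plan=[0,0,-0.001,0,0,0,0,0,0,-0.002,0,0,0,0,0,0,-0.003,0,0,0,0,0,0,-0.004,0,0,0,0,0,0,-0.005,0,0,0,0,0,0,-0.006,0,0,0,0,0,0,-0.006,0,0,0,0,0,0,-0.006,0,0,0,0],
)

```text
time_s: 4.87
tool_pos: [0.5369, -0.0487, 0.1115]
ee_rot: [[0.003, 0.99, -0.139], [-0.0, -0.139, -0.99], [-1.0, 0.003, -0.0]]
force: [6.4, 0.1, -3.7]
width: -0.0
```

Run:
```python
from bench import *
import cv2,numpy as np
s=sense();print({k:np.round(s[k],4).tolist() for k in("tool_pos","force")})
c=capture("wrist");np.savez("wrist2.npz",**c)
a=c["pixels"][130:300,100:400,::-1]
b=capture("scene")["pixels"][105:225,175:285,::-1]
a=cv2.resize(a,None,fx=400/300,fy=400/300,interpolation=cv2.INTER_CUBIC);b=cv2.resize(b,(400,436),interpolation=cv2.INTER_CUBIC)
A=np.zeros((436,400,3),np.uint8);A[:a.shape[0]]=a
cv2.imwrite("pics/w2.png",np.hstack([A,b]))
```

```text
{'tool_pos': [0.5369, -0.0487, 0.1115], 'force': [6.414, 0.0905, -3.718]}
```

View pics/w2.png

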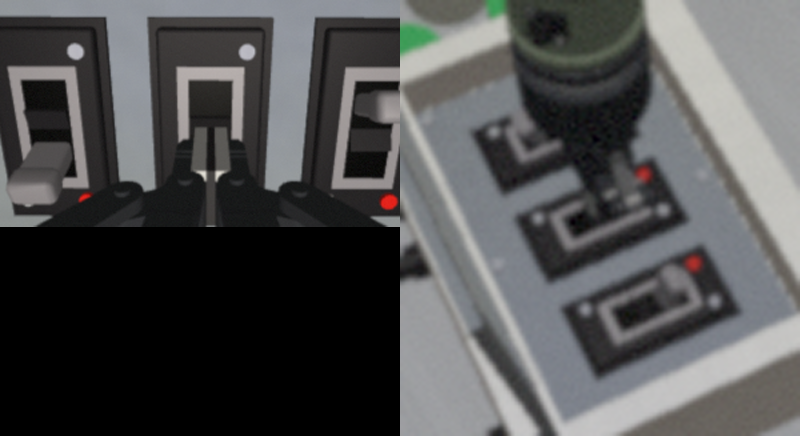

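servo_tool(
  plan=[0,-0.004,0,0,0,0,0,0,-0.004,-0.0005,0,0,0,0,0,-0.004,-0.001,0,0,0,0,0,-0.004,-0.0015,0,0,0,0,0,-0.004,-0.002,0,0,0,0,0,-0.004,-0.002,0,0,0,0],
)

```text
time_s: 5.47
tool_pos: [0.535, -0.0485, 0.1159]
ee_rot: [[0.003, 0.99, -0.139], [-0.001, -0.139, -0.99], [-1.0, 0.003, 0.0]]
force: [4.9, -1.6, 0.5]
width: 0.001
```

servo_tool(
  plan=[0,0,-0.0005,0,0,0,0,0,0,-0.001,0,0,0,0,0,0,-0.0015,0,0,0,0,0,0,-0.0015,0,0,0,0],
)

```text
time_s: 5.8
tool_pos: [0.5345, -0.0485, 0.116]
ee_rot: [[0.005, 0.99, -0.139], [-0.001, -0.139, -0.99], [-1.0, 0.006, 0.0]]
force: [6.4, -1.5, -2.3]
width: -0.002
```

servo_tool(
  plan=[0,0,-0.0005,0,0,0,0,0,0,-0.001,0,0,0,0,0,0,-0.001,0,0,0,0,0,0,-0.001,0,0,0,0],
)

```text
time_s: 6.13
tool_pos: [0.5315, -0.0481, 0.1155]
ee_rot: [[0.0, 0.99, -0.139], [-0.0, -0.139, -0.99], [-1.0, 0.0, 0.0]]
force: [2.6, -1.5, 0.3]
width: -0.003
```

servo_tool(
  plan=[0,0,-0.0005,0,0,0,0,0,0,-0.001,0,0,0,0,0,0,-0.0015,0,0,0,0,0,0,-0.002,0,0,0,0,0,0,-0.002,0,0,0,0],
)

```text
time_s: 6.55
tool_pos: [0.5301, -0.0478, 0.1156]
ee_rot: [[0.002, 0.99, -0.139], [-0.0, -0.139, -0.99], [-1.0, 0.002, 0.0]]
force: [6.0, -1.5, -1.2]
width: 0.001
```

servo_tool(
  plan=[0,0,-0.0005,0,0,0,0,0,0,-0.001,0,0,0,0,0,0,-0.001,0,0,0,0,0,0,-0.001,0,0,0,0],
)

```text
time_s: 6.88
tool_pos: [0.5298, -0.0477, 0.1158]
ee_rot: [[0.004, 0.99, -0.139], [-0.001, -0.139, -0.99], [-1.0, 0.004, 0.0]]
force: [7.2, -1.0, -1.0]
width: 0.0
```

servo_tool(
  plan=[0,0,-0.0005,0,0,0,0,0,0,-0.001,0,0,0,0,0,0,-0.001,0,0,0,0,0,0,-0.001,0,0,0,0],
)

```text
time_s: 7.22
tool_pos: [0.5296, -0.0476, 0.1161]
ee_rot: [[0.006, 0.99, -0.139], [-0.001, -0.139, -0.99], [-1.0, 0.006, -0.0]]
force: [8.9, -0.8, -1.5]
width: -0.0
```

servo_tool(
  plan=[0,0,-0.0005,0,0,0,0,0,0,-0.001,0,0,0,0,0,0,-0.001,0,0,0,0,0,0,-0.001,0,0,0,0],
)

```text
time_s: 7.55
tool_pos: [0.5293, -0.0477, 0.1164]
ee_rot: [[0.007, 0.99, -0.139], [-0.001, -0.139, -0.99], [-1.0, 0.007, 0.0]]
force: [9.3, -1.2, -1.9]
width: -0.005
```

servo_tool(
  plan=[0,0,-0.0005,0,0,0,0,0,0,-0.001,0,0,0,0,0,0,-0.001,0,0,0,0,0,0,-0.001,0,0,0,0],
)

```text
time_s: 7.88
tool_pos: [0.529, -0.0477, 0.1167]
ee_rot: [[0.009, 0.99, -0.139], [-0.001, -0.139, -0.99], [-1.0, 0.009, 0.0]]
force: [9.2, -3.2, -1.8]
width: 0.001
```

servo_tool(
  plan=[0,0,-0.0005,0,0,0,0,0,0,-0.001,0,0,0,0,0,0,-0.001,0,0,0,0,0,0,-0.001,0,0,0,0],
)

```text
time_s: 8.22
tool_pos: [0.5287, -0.0477, 0.1171]
ee_rot: [[0.011, 0.99, -0.139], [-0.002, -0.139, -0.99], [-1.0, 0.011, 0.0]]
force: [11.3, -2.1, -1.4]
width: -0.004
```

servo_tool(
  plan=[0,0,-0.0005,0,0,0,0,0,0,-0.0008,0,0,0,0,0,0,-0.0008,0,0,0,0],
)

```text
time_s: 8.47
tool_pos: [0.5285, -0.0476, 0.1173]
ee_rot: [[0.012, 0.99, -0.139], [-0.002, -0.139, -0.99], [-1.0, 0.012, 0.0]]
force: [12.2, 0.2, -2.8]
width: 0.001
```

servo_tool(
  plan=[0,0,0.006,0,0,0,0,0,0,0.016,0,0,0,0,0,-0.02,0.018,0,0,0,0,0,-0.045,0.018,0,0,0,0,0,-0.05,0.01,0,0,0,0,0,-0.05,-0.015,0,0,0,0,0,-0.05,-0.035,0,0,0,0,0,-0.05,-0.042,0,0,0,0],
)

```text
time_s: 9.13
tool_pos: [0.4775, -0.0398, 0.1634]
ee_rot: [[-0.007, 0.99, -0.139], [0.002, -0.139, -0.99], [-1.0, -0.007, -0.001]]
force: [-1.0, 0.0, 0.4]
width: -0.001
```

servo_tool(
  plan=[0,0,0.003,0,0,0,0,0,0.015,0.003,0,0,0,0,0,0.03,0.003,0,0,0,0,0,0.045,0.003,0,0,0,0,0,0.05,0.003,0,0,0,0,0,0.05,0.003,0,0,0,0],
)

```text
time_s: 9.63
tool_pos: [0.4839, -0.0411, 0.1133]
ee_rot: [[-0.004, 0.99, -0.139], [0.001, -0.139, -0.99], [-1.0, -0.004, -0.001]]
force: [-0.2, -0.7, -0.3]
width: 0.003
```

Run:
```python
from bench import *
import cv2,numpy as np
s=sense();print({k:np.round(s[k],4).tolist() for k in("tool_pos","force")})
c=capture("wrist")
a=c["pixels"][100:320,100:400,::-1]
cv2.imwrite("pics/w3.png",cv2.resize(a,None,fx=2,fy=2,interpolation=cv2.INTER_CUBIC))
```

```text
{'tool_pos': [0.4839, -0.0411, 0.1133], 'force': [-0.1957, -0.6742, -0.3238]}
```

View pics/w3.png

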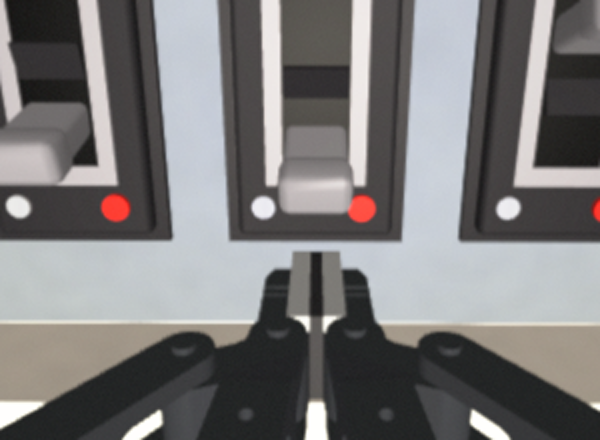

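Fingers at (315,255), just in front of the lever head (315,190), aligned. Throw it.

servo_tool(
  plan=[0,0,0.003,0,0,0,0,0,0,0.006,0,0,0,0,0,0,0.008,0,0,0,0,0,0,0.01,0,0,0,0,0,0,0.011,0,0,0,0,0,0,0.012,0,0,0,0,0,0,0.012,0,0,0,0],
)

```text
time_s: 10.27
tool_pos: [0.4957, -0.0429, 0.1152]
ee_rot: [[-0.003, 0.99, -0.139], [0.0, -0.139, -0.99], [-1.0, -0.003, -0.0]]
force: [-4.9, 1.6, 2.4]
width: 0.003
```

servo_tool(
  plan=[0,0,0.0005,0,0,0,0,0,0,0.001,0,0,0,0,0,0,0.0015,0,0,0,0,0,0,0.002,0,0,0,0,0,0,0.002,0,0,0,0],
)

```text
time_s: 10.68
tool_pos: [0.4968, -0.0429, 0.1151]
ee_rot: [[-0.005, 0.99, -0.139], [0.001, -0.139, -0.99], [-1.0, -0.005, -0.0]]
force: [-6.3, 1.3, 4.8]
width: 0.002
```

servo_tool(
  plan=[0,0,0.0005,0,0,0,0,0,0,0.001,0,0,0,0,0,0,0.0015,0,0,0,0,0,0,0.002,0,0,0,0,0,0,0.002,0,0,0,0],
)

```text
time_s: 11.1
tool_pos: [0.4993, -0.0432, 0.1151]
ee_rot: [[-0.004, 0.99, -0.139], [0.001, -0.139, -0.99], [-1.0, -0.004, -0.0]]
force: [-5.3, 1.7, 4.2]
width: 0.001
```

servo_tool(
  plan=[0,0,0.0007,0,0,0,0,0,0,0.0014,0,0,0,0,0,0,0.002,0,0,0,0,0,0,0.0027,0,0,0,0,0,0,0.0033,0,0,0,0,0,0,0.004,0,0,0,0,0,0,0.004,0,0,0,0],
)

```text
time_s: 11.68
tool_pos: [0.5045, -0.0441, 0.1153]
ee_rot: [[-0.001, 0.99, -0.139], [0.0, -0.139, -0.99], [-1.0, -0.001, -0.0]]
force: [-3.6, 0.6, 3.0]
width: -0.004
```

servo_tool(
  plan=[0,0,0.001,0,0,0,0,0,0,0.002,0,0,0,0,0,0,0.003,0,0,0,0,0,0,0.004,0,0,0,0,0,0,0.005,0,0,0,0,0,0,0.006,0,0,0,0,0,0,0.007,0,0,0,0,0,0,0.007,0,0,0,0],
)

```text
time_s: 12.35
tool_pos: [0.5123, -0.0453, 0.1153]
ee_rot: [[0.001, 0.99, -0.139], [-0.0, -0.139, -0.99], [-1.0, 0.001, 0.0]]
force: [-1.1, 0.2, -1.0]
width: -0.001
```

servo_tool(
  plan=[0,0,0.002,0,0,0,0,0,0,0.004,0,0,0,0,0,0,0.006,0,0,0,0,0,0,0.008,0,0,0,0,0,0,0.01,0,0,0,0,0,0,0.012,0,0,0,0,0,0,0.012,0,0,0,0],
)

```text
time_s: 12.93
tool_pos: [0.5246, -0.047, 0.1155]
ee_rot: [[0.002, 0.99, -0.139], [-0.0, -0.139, -0.99], [-1.0, 0.002, 0.0]]
force: [0.3, -0.9, -0.5]
width: 0.003
```

Run:
```python
from bench import *
import cv2,numpy as np
s=sense();print({k:np.round(s[k],4).tolist() for k in("tool_pos","force")})
c=capture("wrist")
a=c["pixels"][60:320,100:400,::-1]
cv2.imwrite("pics/w4.png",cv2.resize(a,None,fx=2,fy=2,interpolation=cv2.INTER_CUBIC))
```

```text
{'tool_pos': [0.5246, -0.047, 0.1155], 'force': [0.3411, -0.8609, -0.5228]}
```

View pics/w4.png

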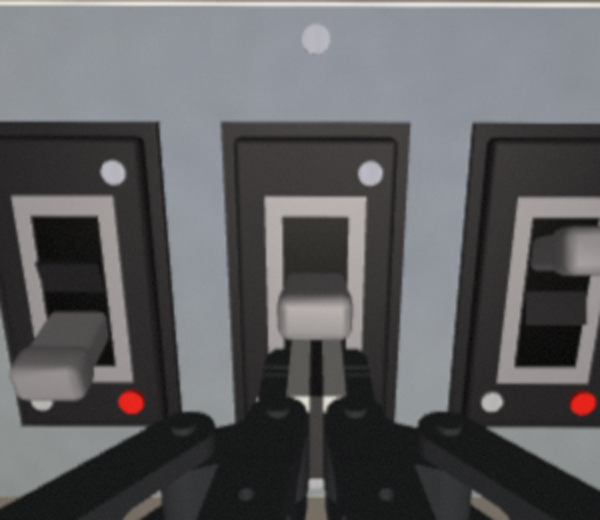

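Head at (315,310): the lever is about upright, i.e. it sprang back; latch did not take. Reset again, moving also downwards along the lever's arc, since friction took a large part of the push.

servo_tool(
  plan=[0,-0.01,-0.006,0,0,0,0,0,-0.045,-0.006,0,0,0,0,0,-0.05,0.01,0,0,0,0,0,-0.05,0.04,0,0,0,0,0,-0.05,0.048,0,0,0,0,0,-0.05,0.048,0,0,0,0,0,-0.02,0.048,0,0,0,0,0,-0.003,0.048,0,0,0,0],
)

```text
time_s: 13.65
tool_pos: [0.5701, -0.0533, 0.1169]
ee_rot: [[-0.001, 0.99, -0.139], [0.0, -0.139, -0.99], [-1.0, -0.001, -0.0]]
force: [-0.3, 0.3, -1.2]
width: -0.001
```

servo_tool(
  plan=[0,0,-0.006,0,0,0,0,0,0,-0.012,0,0,0,0,0,0,-0.016,0,0,0,0,0,0,-0.02,0,0,0,0,0,0,-0.024,0,0,0,0,0,0,-0.028,0,0,0,0,0,0,-0.031,0,0,0,0,0,0,-0.031,0,0,0,0],
)

```text
time_s: 14.32
tool_pos: [0.5397, -0.049, 0.1187]
ee_rot: [[-0.0, 0.99, -0.139], [0.0, -0.139, -0.99], [-1.0, -0.0, -0.0]]
force: [0.2, 0.3, -0.4]
width: 0.005
```

servo_tool(
  plan=[0,0,-0.001,0,0,0,0,0,0,-0.002,0,0,0,0,0,0.0005,-0.003,0,0,0,0,0,0.001,-0.004,0,0,0,0,0,0.0015,-0.005,0,0,0,0,0,0.002,-0.006,0,0,0,0,0,0.002,-0.006,0,0,0,0],
)

```text
time_s: 14.9
tool_pos: [0.5341, -0.0482, 0.116]
ee_rot: [[-0.001, 0.99, -0.139], [0.0, -0.139, -0.99], [-1.0, -0.001, -0.0]]
force: [0.2, 0.4, 0.7]
width: 0.002
```

servo_tool(
  plan=[0,0.0004,-0.001,0,0,0,0,0,0.0008,-0.002,0,0,0,0,0,0.0012,-0.003,0,0,0,0,0,0.0016,-0.004,0,0,0,0,0,0.0016,-0.004,0,0,0,0],
)

```text
time_s: 15.32
tool_pos: [0.5311, -0.0479, 0.115]
ee_rot: [[0.002, 0.99, -0.139], [-0.0, -0.139, -0.99], [-1.0, 0.002, 0.0]]
force: [1.5, 0.0, -0.3]
width: 0.001
```

servo_tool(
  plan=[0,0.0003,-0.0006,0,0,0,0,0,0.0006,-0.0012,0,0,0,0,0,0.0008,-0.0018,0,0,0,0,0,0.001,-0.002,0,0,0,0,0,0.001,-0.002,0,0,0,0],
)

```text
time_s: 15.73
tool_pos: [0.5305, -0.0479, 0.1148]
ee_rot: [[0.005, 0.99, -0.139], [-0.001, -0.139, -0.99], [-1.0, 0.005, 0.0]]
force: [5.3, -0.1, 0.9]
width: 0.0
```

servo_tool(
  plan=[0,0.0005,-0.0006,0,0,0,0,0,0.001,-0.0012,0,0,0,0,0,0.0014,-0.0016,0,0,0,0,0,0.0014,-0.0016,0,0,0,0],
)

```text
time_s: 16.07
tool_pos: [0.5303, -0.0479, 0.1146]
ee_rot: [[0.008, 0.99, -0.139], [-0.001, -0.139, -0.99], [-1.0, 0.008, 0.0]]
force: [5.4, -0.3, 3.7]
width: 0.004
```

servo_tool(
  plan=[0,0.0004,-0.0007,0,0,0,0,0,0.0006,-0.0014,0,0,0,0,0,0.0008,-0.002,0,0,0,0,0,0.0008,-0.002,0,0,0,0],
)

```text
time_s: 16.4
tool_pos: [0.5301, -0.0479, 0.1146]
ee_rot: [[0.012, 0.99, -0.139], [-0.002, -0.139, -0.99], [-1.0, 0.012, 0.0]]
force: [8.4, 1.1, 4.5]
width: -0.0
```

servo_tool(
  plan=[0,0.0004,-0.0007,0,0,0,0,0,0.0006,-0.0014,0,0,0,0,0,0.0006,-0.0014,0,0,0,0,0,0.0006,-0.0014,0,0,0,0],
)

```text
time_s: 16.73
tool_pos: [0.5291, -0.0481, 0.1143]
ee_rot: [[0.013, 0.99, -0.139], [-0.003, -0.139, -0.99], [-1.0, 0.013, 0.001]]
force: [8.8, -0.6, 4.9]
width: 0.001
```

servo_tool(
  plan=[0,0.0004,-0.0007,0,0,0,0,0,0.0006,-0.0014,0,0,0,0,0,0.0006,-0.0014,0,0,0,0,0,0.0006,-0.0014,0,0,0,0],
)

```text
time_s: 17.07
tool_pos: [0.5288, -0.0481, 0.1143]
ee_rot: [[0.015, 0.99, -0.139], [-0.003, -0.139, -0.99], [-1.0, 0.016, 0.001]]
force: [10.8, -0.2, 5.0]
width: -0.002
```

servo_tool(
  plan=[0,0.0003,-0.0005,0,0,0,0,0,0.0004,-0.001,0,0,0,0,0,0.0004,-0.001,0,0,0,0],
)

```text
time_s: 17.32
tool_pos: [0.5286, -0.0481, 0.1142]
ee_rot: [[0.017, 0.99, -0.139], [-0.004, -0.139, -0.99], [-1.0, 0.018, 0.001]]
force: [11.6, -1.0, 4.6]
width: 0.0
```

servo_tool(
  plan=[0,0.0003,-0.0005,0,0,0,0,0,0.0003,-0.0008,0,0,0,0,0,0.0003,-0.0008,0,0,0,0],
)

```text
time_s: 17.57
tool_pos: [0.5284, -0.0481, 0.1142]
ee_rot: [[0.019, 0.99, -0.139], [-0.004, -0.139, -0.99], [-1.0, 0.019, 0.001]]
force: [12.3, -0.1, 4.5]
width: 0.002
```

servo_tool(
  plan=[0,0.0002,-0.0004,0,0,0,0,0,0.0002,-0.0008,0,0,0,0,0,0.0002,-0.0008,0,0,0,0],
)

```text
time_s: 17.82
tool_pos: [0.5283, -0.0481, 0.1142]
ee_rot: [[0.02, 0.99, -0.14], [-0.004, -0.139, -0.99], [-1.0, 0.021, 0.001]]
force: [13.7, -0.2, 3.7]
width: -0.001
```

servo_tool(
  plan=[0,-0.001,0.008,0,0,0,0,0,-0.003,0.018,0,0,0,0,0,-0.01,0.026,0,0,0,0,0,-0.035,0.026,0,0,0,0,0,-0.055,0.022,0,0,0,0,0,-0.055,-0.005,0,0,0,0,0,-0.055,-0.03,0,0,0,0,0,-0.055,-0.039,0,0,0,0],
)

```text
time_s: 18.48
tool_pos: [0.4773, -0.0399, 0.1637]
ee_rot: [[-0.005, 0.99, -0.139], [0.001, -0.139, -0.99], [-1.0, -0.005, -0.0]]
force: [-0.3, 1.4, -0.7]
width: 0.001
```

servo_tool(
  plan=[0,0.015,0.003,0,0,0,0,0,0.03,0.003,0,0,0,0,0,0.045,0.003,0,0,0,0,0,0.05,0.004,0,0,0,0,0,0.05,0.008,0,0,0,0,0,0.05,0.011,0,0,0,0,0,0.05,0.013,0,0,0,0,0,0.05,0.014,0,0,0,0],
)

```text
time_s: 19.15
tool_pos: [0.4952, -0.0429, 0.1152]
ee_rot: [[-0.001, 0.99, -0.139], [-0.0, -0.139, -0.99], [-1.0, -0.001, 0.0]]
force: [-4.0, -0.2, 2.3]
width: 0.002
```

servo_tool(
  plan=[0,0,0.0007,0,0,0,0,0,0,0.0014,0,0,0,0,0,0,0.002,0,0,0,0,0,0,0.0027,0,0,0,0,0,0,0.003,0,0,0,0],
)

```text
time_s: 19.57
tool_pos: [0.4961, -0.0429, 0.1145]
ee_rot: [[-0.004, 0.99, -0.139], [0.001, -0.139, -0.99], [-1.0, -0.004, 0.0]]
force: [-7.6, -0.2, 4.2]
width: -0.001
```

servo_tool(
  plan=[0,0,0.0007,0,0,0,0,0,0,0.0014,0,0,0,0,0,0,0.002,0,0,0,0,0,0,0.002,0,0,0,0],
)

```text
time_s: 19.9
tool_pos: [0.4985, -0.0432, 0.1146]
ee_rot: [[-0.003, 0.99, -0.139], [0.0, -0.139, -0.99], [-1.0, -0.003, -0.0]]
force: [-5.8, 2.6, 4.8]
width: 0.0
```

servo_tool(
  plan=[0,0,0.0007,0,0,0,0,0,0,0.0014,0,0,0,0,0,0,0.002,0,0,0,0,0,0,0.0027,0,0,0,0,0,0,0.0033,0,0,0,0,0,0,0.004,0,0,0,0,0,0,0.0047,0,0,0,0,0,0,0.0053,0,0,0,0],
)

```text
time_s: 20.57
tool_pos: [0.5049, -0.0441, 0.1146]
ee_rot: [[-0.0, 0.99, -0.139], [0.0, -0.139, -0.99], [-1.0, -0.0, -0.0]]
force: [-3.9, -0.3, 3.1]
width: -0.001
```

servo_tool(
  plan=[0,0,0.001,0,0,0,0,0,0,0.002,0,0,0,0,0,0,0.003,0,0,0,0,0,0,0.004,0,0,0,0,0,0,0.005,0,0,0,0,0,0,0.006,0,0,0,0],
)

```text
time_s: 21.07
tool_pos: [0.5114, -0.0451, 0.1144]
ee_rot: [[0.001, 0.99, -0.139], [-0.0, -0.139, -0.99], [-1.0, 0.001, -0.0]]
force: [-2.4, 0.0, 1.2]
width: -0.0
```

servo_tool(
  plan=[0,0,0.0015,0,0,0,0,0,0,0.003,0,0,0,0,0,0,0.0045,0,0,0,0,0,0,0.006,0,0,0,0,0,0,0.0075,0,0,0,0,0,0,0.009,0,0,0,0,0,0,0.01,0,0,0,0,0,0,0.01,0,0,0,0],
)

```text
time_s: 21.73
tool_pos: [0.5216, -0.0465, 0.1145]
ee_rot: [[0.001, 0.99, -0.139], [-0.0, -0.139, -0.99], [-1.0, 0.001, 0.0]]
force: [0.0, -0.7, -0.8]
width: 0.001
```

Run:
```python
from bench import *
import cv2,numpy as np
s=sense();print({k:np.round(s[k],4).tolist() for k in("tool_pos","force")})
c=capture("wrist")
a=c["pixels"][60:320,100:400,::-1]
cv2.imwrite("pics/w5.png",cv2.resize(a,None,fx=2,fy=2,interpolation=cv2.INTER_CUBIC))
```

```text
{'tool_pos': [0.5216, -0.0465, 0.1145], 'force': [0.0345, -0.6601, -0.7531]}
```

View pics/w5.png

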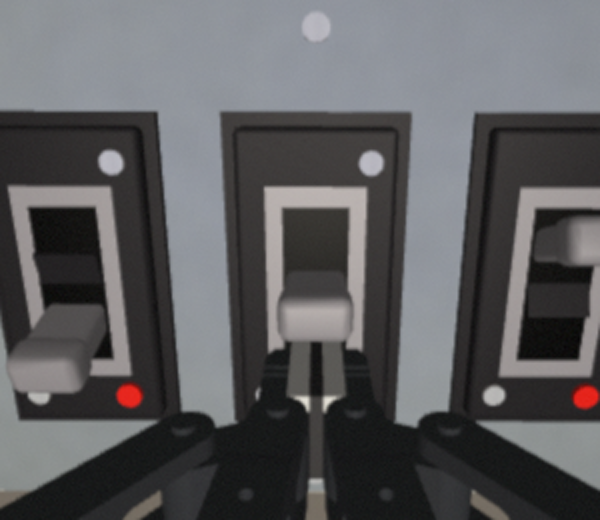

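Lever stands about upright right at the finger (315,310), no force; feel further whether it goes on over or meets the stiff spring.

servo_tool(
  plan=[0,0,0.001,0,0,0,0,0,0,0.002,0,0,0,0,0,0,0.003,0,0,0,0,0,0,0.004,0,0,0,0,0,0,0.005,0,0,0,0,0,0,0.005,0,0,0,0],
)

```text
time_s: 22.28
tool_pos: [0.5263, -0.0472, 0.1144]
ee_rot: [[0.001, 0.99, -0.139], [-0.0, -0.139, -0.99], [-1.0, 0.001, 0.0]]
force: [-1.0, 0.2, -0.7]
width: -0.004
```

servo_tool(
  plan=[0,0,0.001,0,0,0,0,0,0,0.002,0,0,0,0,0,0,0.003,0,0,0,0,0,0,0.004,0,0,0,0,0,0,0.004,0,0,0,0],
)

```text
time_s: 22.7
tool_pos: [0.5302, -0.0478, 0.1145]
ee_rot: [[0.001, 0.99, -0.139], [-0.0, -0.139, -0.99], [-1.0, 0.001, 0.0]]
force: [0.7, -1.0, 0.1]
width: 0.002
```

servo_tool(
  plan=[0,0,0.001,0,0,0,0,0,0,0.002,0,0,0,0,0,0,0.003,0,0,0,0,0,0,0.004,0,0,0,0,0,0,0.005,0,0,0,0,0,0,0.005,0,0,0,0],
)

```text
time_s: 23.2
tool_pos: [0.535, -0.0484, 0.1144]
ee_rot: [[0.0, 0.99, -0.139], [-0.0, -0.139, -0.99], [-1.0, 0.0, 0.0]]
force: [-0.5, -0.4, -0.1]
width: 0.001
```

Run:
```python
from bench import *
import cv2,numpy as np
c=capture("wrist")
a=c["pixels"][60:320,100:400,::-1]
cv2.imwrite("pics/w6.png",cv2.resize(a,None,fx=2,fy=2,interpolation=cv2.INTER_CUBIC))
```

```text
(no output)
```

View pics/w6.png

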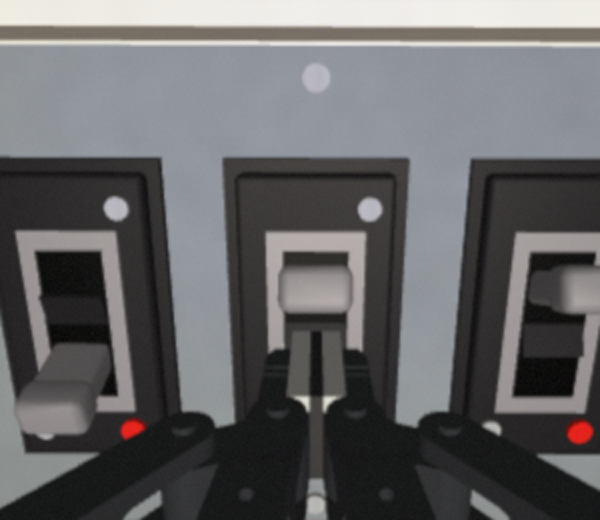

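Middle lever head (315,288) is level with the on neighbour's (580,290): it is on. Now up, and to the rear of the cover.

servo_tool(
  plan=[0,-0.01,-0.006,0,0,0,0,0,-0.04,-0.02,0,0,0,0,0,-0.08,-0.03,0,0,0,0,0,-0.12,-0.03,0,0,0,0,0,-0.16,-0.03,0,0,0,0,0,-0.2,-0.03,0,0,0,0,0,-0.24,-0.03,0,0,0,0,0,-0.28,-0.03,0,0,0,0],
)

```text
time_s: 23.92
tool_pos: [0.5045, -0.044, 0.3966]
ee_rot: [[0.001, 0.99, -0.139], [-0.0, -0.139, -0.99], [-1.0, 0.001, 0.0]]
force: [1.0, -1.0, -0.1]
width: -0.0
```

Run:
```python
from h import *
from bench import *
s=sense();print({k:np.round(s[k],4).tolist() for k in("tool_pos","force","joint_pos")})
T=capture("top");np.savez("top2.npz",**T);T0=np.load("top.npz")
S=capture("scene");np.savez("scene2.npz",**S)
x=np.array([.990,-.1395]);o=np.array([.538,-.0475])
# grey lever signature: projected head positions for middle lever at 0,+.33,-.27, intensity now vs start
for nm,c in(("top0",T0),("top",T),("scene0",np.load("scene.npz")),("scene",S)):
    g=cv2.cvtColor(c["pixels"],cv2.COLOR_RGB2GRAY)
    for yb in(-.075,0,.075):
        y=np.array([.1395,.990])*yb
        L=[]
        for a in(-.27,0,.33):
            p=np.r_[o+y+x*.062*np.sin(a),.06+.066*np.cos(a)];u,v=proj(c,p);L.append(int(cv2.getRectSubPix(g,(3,3),(float(u),float(v))).mean()))
        print(nm,yb,L)
```

```text
{'tool_pos': [0.5045, -0.044, 0.3966], 'force': [0.9599, -0.9754, -0.1445], 'joint_pos': [-0.2582, -0.0196, 1.4535, 0.0, 1.7071, 1.452]}
top0 -0.075 [30, 33, 81]
top0 0 [32, 96, 60]
top0 0.075 [96, 36, 60]
top -0.075 [32, 34, 41]
top 0 [32, 31, 28]
top 0.075 [79, 93, 106]
scene0 -0.075 [79, 74, 117]
scene0 0 [96, 121, 91]
scene0 0.075 [118, 96, 80]
scene -0.075 [79, 72, 116]
scene 0 [95, 90, 117]
scene 0.075 [116, 94, 79]
```

The scene-camera signature confirms: middle on, neighbours unchanged. Now over behind the cover.

servo_tool(
  plan=[0,0,0.035,0,0,0,0,0,0,0.07,0,0,0,0,0,0,0.105,0,0,0,0,0,0,0.14,0,0,0,0,0,0,0.175,0,0,0,0,0,0,0.205,0,0,0,0,0,0,0.22,0,0,0,0,0,0,0.22,0,0,0,0],
)

```text
time_s: 24.68
tool_pos: [0.725, -0.0754, 0.3903]
ee_rot: [[-0.004, 0.99, -0.139], [0.001, -0.139, -0.99], [-1.0, -0.004, -0.0]]
force: [-0.5, 0.4, -0.6]
width: 0.0
```

servo_tool(
  plan=[0,0.03,0,0,0,0,0,0,0.06,0,0,0,0,0,0,0.085,0,0,0,0,0,0,0.1,0,0,0,0,0,0,0.1,0,0,0,0,0],
)

```text
time_s: 25.1
tool_pos: [0.7194, -0.074, 0.2882]
ee_rot: [[-0.011, 0.99, -0.139], [0.002, -0.139, -0.99], [-1.0, -0.011, -0.001]]
force: [-0.0, -0.1, -0.4]
width: -0.001
```

servo_tool(
  plan=[0,0,-0.01,0,0,0,0,0,0,-0.02,0,0,0,0,0,0,-0.03,0,0,0,0,0,0,-0.037,0,0,0,0,0,0,-0.042,0,0,0,0,0,0,-0.047,0,0,0,0,0,0,-0.052,0,0,0,0,0,0,-0.057,0,0,0,0],
)

```text
time_s: 25.77
tool_pos: [0.6666, -0.0669, 0.2949]
ee_rot: [[0.002, 0.99, -0.139], [-0.0, -0.139, -0.99], [-1.0, 0.002, 0.0]]
force: [4.3, 0.0, 1.5]
width: -0.003
```

servo_tool(
  plan=[0,0,-0.01,0,0,0,0,0,0,-0.02,0,0,0,0,0,0,-0.031,0,0,0,0,0,0,-0.042,0,0,0,0,0,0,-0.053,0,0,0,0,0,0,-0.064,0,0,0,0,0,0.001,-0.075,0,0,0,0,0,0.003,-0.084,0,0,0,0],
)

```text
time_s: 26.43
tool_pos: [0.5835, -0.0552, 0.2918]
ee_rot: [[0.003, 0.99, -0.139], [-0.0, -0.139, -0.99], [-1.0, 0.003, 0.0]]
force: [2.9, -0.7, -0.6]
width: -0.0
```

servo_tool(
  plan=[0,0.004,-0.012,0,0,0,0,0,0.01,-0.024,0,0,0,0,0,0.016,-0.035,0,0,0,0,0,0.023,-0.045,0,0,0,0,0,0.032,-0.055,0,0,0,0,0,0.041,-0.065,0,0,0,0,0,0.05,-0.074,0,0,0,0,0,0.06,-0.082,0,0,0,0],
)

```text
time_s: 27.1
tool_pos: [0.5022, -0.0438, 0.2319]
ee_rot: [[0.002, 0.99, -0.139], [-0.0, -0.139, -0.99], [-1.0, 0.002, 0.0]]
force: [0.9, 1.1, 0.2]
width: 0.0
```

servo_tool(
  plan=[0,0.011,-0.007,0,0,0,0,0,0.022,-0.014,0,0,0,0,0,0.033,-0.02,0,0,0,0,0,0.044,-0.026,0,0,0,0,0,0.054,-0.032,0,0,0,0,0,0.064,-0.038,0,0,0,0,0,0.072,-0.042,0,0,0,0,0,0.078,-0.044,0,0,0,0],
)

```text
time_s: 27.77
tool_pos: [0.4575, -0.0375, 0.1524]
ee_rot: [[-0.001, 0.99, -0.139], [0.0, -0.139, -0.99], [-1.0, -0.001, -0.0]]
force: [0.0, -0.1, 0.6]
width: 0.0
```

Run:
```python
from bench import *
import cv2,numpy as np
s=sense();print({k:np.round(s[k],4).tolist() for k in("tool_pos","force")})
a=capture("scene")["pixels"][60:260,110:330,::-1]
cv2.imwrite("pics/c1.png",cv2.resize(a,None,fx=3,fy=3,interpolation=cv2.INTER_CUBIC))
```

```text
{'tool_pos': [0.4575, -0.0375, 0.1524], 'force': [0.0117, -0.1345, 0.6342]}
```

View pics/c1.png

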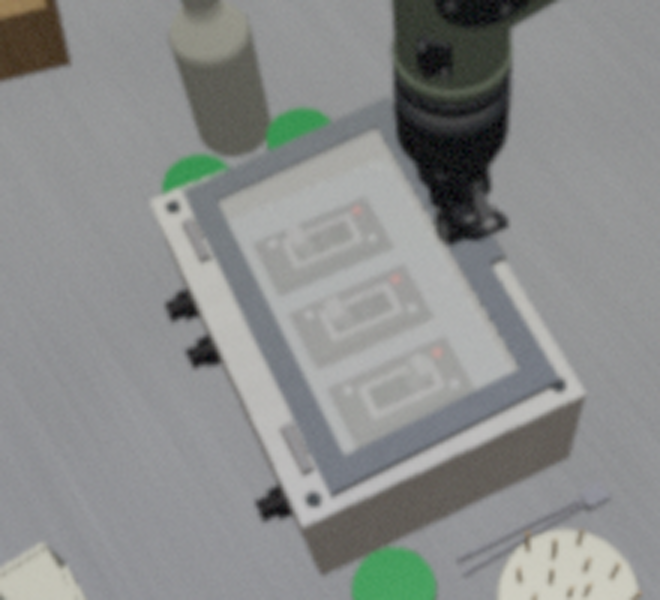

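Cover nearly flat, finger over the frame/lip at (465,235); middle lever seen in on position like the one at (300,240). Press down gently.

servo_tool(
  plan=[0,0.003,0,0,0,0,0,0,0.006,0,0,0,0,0,0,0.009,0,0,0,0,0,0,0.011,0,0,0,0,0,0,0.012,0,0,0,0,0,0,0.012,0,0,0,0,0],
)

```text
time_s: 28.32
tool_pos: [0.4586, -0.0377, 0.1412]
ee_rot: [[-0.0, 0.99, -0.139], [0.0, -0.139, -0.99], [-1.0, -0.0, -0.0]]
force: [-0.3, -0.3, 0.1]
width: -0.003
```

servo_tool(
  plan=[0,0.001,0,0,0,0,0,0,0.002,0,0,0,0,0,0,0.003,0,0,0,0,0,0,0.004,0,0,0,0,0,0,0.004,0,0,0,0,0],
)

```text
time_s: 28.73
tool_pos: [0.4587, -0.0377, 0.139]
ee_rot: [[0.0, 0.99, -0.139], [-0.0, -0.139, -0.99], [-1.0, 0.0, 0.0]]
force: [-4.2, 0.9, 9.6]
width: 0.0
```

servo_tool(
  plan=[0,-0.005,0,0,0,0,0,0,-0.02,0,0,0,0,0,0,-0.06,0,0,0,0,0,0,-0.1,0,0,0,0,0,0,-0.14,0,0,0,0,0,0,-0.16,-0.04,0,0,0,0,0,-0.16,-0.07,0,0,0,0,0,-0.16,-0.07,0,0,0,0],
)

```text
time_s: 29.4
tool_pos: [0.386, -0.0271, 0.2988]
ee_rot: [[0.001, 0.99, -0.139], [-0.001, -0.139, -0.99], [-1.0, 0.001, 0.0]]
force: [-0.2, 0.1, -0.9]
width: 0.0
```

Run:
```python
from h import *
from bench import *
s=sense();print({k:np.round(s[k],4).tolist() for k in("tool_pos","force")})
S=capture("scene");T=capture("top")
x=np.array([.990,-.1395]);y=np.array([.1395,.990]);o=np.array([.538,-.0475])
for n,c in(("scene",S),("top",T)):
    h=cv2.cvtColor(c["pixels"],cv2.COLOR_RGB2HSV);m=((abs(h[...,0].astype(int)-65)<15)&(h[...,1]>100)).astype(np.uint8)
    k,l,st,ce=cv2.connectedComponentsWithStats(m);print(n,[ce[i].round(1).tolist() for i in range(1,k) if st[i,4]>60][:4])
a=S["pixels"][60:300,110:340,::-1].copy()
Z=3;a=cv2.resize(a[:,:],None,fx=2.5,fy=2.5,interpolation=cv2.INTER_CUBIC)
h=o+.09*x
for th,col in((0,(0,255,0)),(.06,(0,0,255))):
    for yb in(-.13,-.06,.06,.13):
        p=np.r_[h-.188*np.cos(th)*x+yb*y,.131+.188*np.sin(th)+.008];u,v=proj(S,p);cv2.circle(a,(int((u-110)*2.5),int((v-60)*2.5)),2,col,-1)
cv2.imwrite("pics/end.png",a)
```

```text
{'tool_pos': [0.386, -0.0271, 0.2988], 'force': [-0.1518, 0.1167, -0.8848]}
scene [[207.8, 101.7], [173.3, 116.4], [240.9, 256.4], [478.2, 349.5]]
top [[224.3, 165.5], [360.8, 182.1], [360.2, 216.9], [74.0, 236.5]]
```

View pics/end.png

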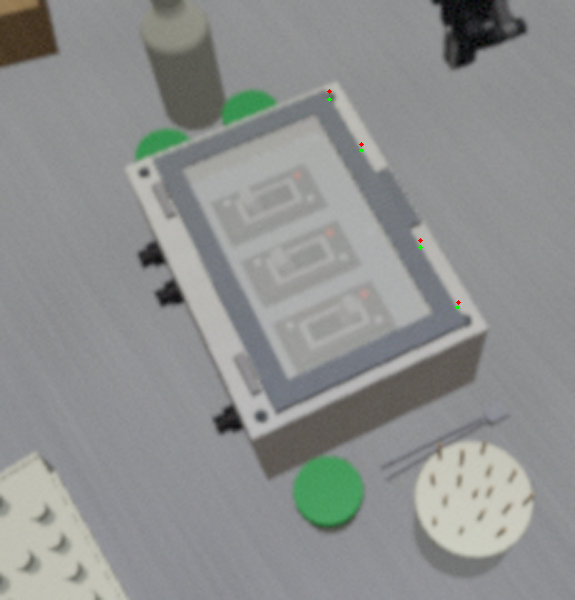

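The cover's edge follows the green marks for the closed position, for example (361,150) and (420,245), so it is flush. The jars have not moved, and the arm is clear of everything.

```bash
python3 -c "
from bench import *
print(finish_job())"
```

```text
the job is handed in; nothing more can be done
None
```

The tripped breaker (the middle one) is reset and thrown on, the window cover is closed, and the job was handed in at about 29.4 s of the 58 s allowed.

- **Reset:** My first push to the end stop reached about 12.5 N. When I threw the lever back it was standing upright, so I took the reset as failed. It may only have been halfway over. I reset again to about 14.2 N, moving downwards along the lever's arc, and this time it went fully on. Both pushes stayed below the 15 N limit.
- **Lever check:** Before the cover was closed, the wrist picture showed the lever head level with the neighbour that is on. The scene camera also showed it on, with both neighbours unchanged.
- **Top-camera check:** The same check from the top camera told me nothing, because the arm blocked its view.
- **Cover check:** It stopped at the fully closed height under 9.6 N. In the last picture its edge lay on the marks I had projected for the closed position.
- **Surroundings:** The three jars measured within about 1 pixel of where they started. The tub, bottle and forceps looked unmoved in the pictures, but I did not measure them.
- **At hand-in:** The arm was clear and touching nothing. `finish_job()` gives no verdict, so the result itself is unconfirmed.

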